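# Roll a pipe stub into the V-block and butt it to the flange

## Robot

A 6-joint arm with a two-finger parallel gripper is mounted at the origin on the work surface. World frame = base frame: x ahead of the robot, y to its left, z up, the work surface at z = 0. Lengths are in mm, angles in rad, forces in N, time in s.
With the tool pointing down it reaches from about 350 to 775 mm from the base axis. Payload 7.3 kg.
Tool frame: the origin (TCP) lies between the finger pads; the fingertips stand tcp_to_tips ahead of it and the grasp point (between the pads) lies 5 mm behind it (tcp_to_tips is the distance from the TCP to the fingertips, in mm); z points along the fingers, x is the direction in which the jaws open and shut, and the axes are right-handed (so a half turn about z gives the same grasp; the last joint's range is limited). The gripper opens to 92 mm and grips with 3 to 60 N. Pads are 19 mm wide; open, the fingers measure 130 mm over their backs; the gripper's body (75 mm by 190 mm) begins 47 mm behind the grasp point.
Start: joints at [-1.473, 0.342, 1.524, -0, 1.275, -0.146], TCP at [126.753, -509.49, 208.841] pointing down, gripper open.
Joint ranges: [-2.53, 2.53], [-0.77, 2.02], [0.04, 2.7], [-1, 4.14], [0.28, 2.66], [-3.11, 3.11]. Speed limits (rad/s): [2.57, 2.57, 3.14, 3.14, 3.14, 3.14].

## Interface

Orientations are given as [roll, pitch, yaw] about the fixed x, y, z axes, in that order (R = Rz(yaw) Ry(pitch) Rx(roll)).
In Python, from plant import * gives the robot as it stands.
- The arm moves only by the tool drive_tool, never from a script. Its argument "deltas" is a list of rows, each an object of numbers: "hand": the gripper's target within -1 to 1 (shut at 1, half-way at 0, fully open at -1); "tx", "ty", "tz": the shift along the tool's x, y, z each as a share of 4 cm, from -1 to 1; "wx", "wy", "wz": the turn, a rotation vector about the tool's x, y, z each as a share of 5 degrees, from -1 to 1. In form: [{"hand": .., "tx": .., "ty": .., "tz": .., "wx": .., "wy": .., "wz": ..}, ...]. A call has 1 to 20 rows; each row shifts and turns the commanded pose from where the row before left it, along the tool's axes as they then stand; what a row does not reach is not made up. A row lasts 1/12 s, in which the tool goes at most 41.7 mm and 7.16 degrees, less where a joint would pass 70% of its speed; a pose out of reach is approached as far as the arm can. A call with a number of a shift or a turn outside -1 to 1 is refused whole. A call with a gripper value outside its range is refused whole. The fingers move at their own pace and stop on an object; the grip force is fixed at half the most. Time passes only in rows, so rows that do not move let the fingers close. It gives the time, the measured TCP pose, the force and the opening at its end, in the units of the state.
- get_obs(): the state, without advancing time (a new reading comes with each control period).
- capture(name): name is "scene" or "top"; returns the picture (480x640x3 uint8, red, green, blue); there is no depth.
- camera_model(name): a dict with "fx", "fy", "cx", "cy" (pixels), "rvec" (rotation vector, rad) and "tvec" (3), from world to camera coordinates, as OpenCV has them. Camera axes: x right, y down, z forward; pixel columns grow to the right and rows downward; lengths in mm; the calibration is good to about 2 mm. A picture is of the moment at which its call begins. camera_model takes no time and is no camera call.
- close_job(): hands the job in, once; it reports no verdict.
The state is a dict: "time": time; "joint_positions": joint angles; "dq": joint speeds; "tau": joint torques, N m; "tool_pos": TCP position; "tcp_rot": TCP orientation; "contact_force": force on the tool from outside, world axes, zero at the start; "moment": the same for the moment, N m; "grip_width": finger opening in mm.
Only numpy, scipy, OpenCV 4.12 (cv2) and the standard library are available. Lean on these libraries where they do the work, as an engineer would, in place of code of your own. Each camera call takes 0.05 s, during which the arm holds its last target.

## Task

Fit up the pipe for tacking: pushing with the fingers, roll the longer of the two pipe stubs along the skids by its side until it drops into the V-block, then push on its free end to slide it along the V until it butts up against the neck of the flange. Push it only: do not take it between the fingers, lift it or tip it, and leave the shorter stub and everything else on the bench where it is.

Things in the scene. Friction and masses are not known exactly. Their poses are not given: they have to be found in the camera images.
- jig: Welding fit-up jig fixed on the bench, turned by up to 0.35 rad. Origin: on the bench surface below the middle of its V-block; x runs along the V, away from the flange; y along the skids; z up. Base plate 8 mm thick, x -180 to +70 mm, y -215 to +215. An upright plate 150 wide, 150 high at its -x end carries the flange (127 mm over, top 138 mm above the bench).
- v_mid (a point): Middle of the steel V-block, at the height of its top (62 mm above the bench), on the V's centre line. Axes as the jig. The block is 80 long in x, 70 wide in y; its 90 degree V is 44 wide at the top and 22 deep. A stub lying in the V has its axis 12 mm above this point (74 mm above the bench).
- neck_end (a point): Centre of the end face of the flange's neck, 48 mm across, facing along the jig's +x, 85 mm from the V's middle, 74 mm above the bench, in line with a stub lying in the V. When butted, the long stub's middle is 70 mm in +x from this point (15 mm to the flange's side of the V's middle).
- skid_end_left (a point): End of the jig's +y skids, at skid height midway between the two bars. On either side of the V-block a pair of flat bars 12 mm wide, at jig x = -20 and +20 mm, runs from the block (y 35 mm) to here (y 202 mm), level and flush with its top, 62 mm above the bench; a stub rolls along them and drops 12 mm into the V. Lugs 12 mm high end the bars.
- skid_end_right (a point): The same point at the end of the jig's -y skids.
- long_stub: The longer stub, to be fitted: steel pipe 140 long, 48.3 mm outside, 3.7 wall, open bore, about 0.6 kg. Lies across either pair of skids, axis 86 mm above the bench and nearly parallel to the V, 70 to 120 mm from it, one end 15 to 30 mm clear of the neck's plane. Origin: mid-length on the axis; x along the pipe, y and z turn as it rolls. Rolls easily, soon stops; slides along the V at 3 to 10 N.
- short_stub: The shorter stub, to be left alone: the same pipe, 90 mm long, lying across the other pair of skids 70 to 120 mm from the V. Origin: mid-length on its axis; x along the pipe.
- spare_flange: Bystander: flat steel ring flange, 127 mm over, 17.5 mm thick, lying on the bench beside the +x side of the jig. Origin: centre of its underside.
- slag_hammer: Bystander: slag hammer lying on the bench beside the +x side of the jig, 205 mm long, 25 mm high. Origin: at bench height near its middle; x axis towards the head.
- magnet_square: Bystander: magnetic welding square, about 85 x 75 mm, 19 mm thick, lying on the jig's base plate beside the angle plate. Origin: centre of its underside.
- spray_can: Bystander: upright spray can, 66 mm across, 200 mm high, left of the jig. Origin: centre of its underside.
- wire_brush: Bystander: wire brush with a wooden handle, 275 mm long, 40 mm high, left of the jig. Origin: at bench height; x axis along it.
- wrench: Bystander: open-ended wrench 220 mm long lying on the bench right of the jig. Origin: at bench height; x axis along it.
- pipe_elbow: Bystander: 90 degree steel pipe elbow, 48 mm pipe, lying on the bench at the right. Origin: at bench height at the centre of its bend (57 mm radius).
Not all that is in view belongs to the job. What is shaped like the long_stub but brown, orange or red is not meant.

How it is judged:
By the outcome, as a careful person would: the job done as asked, in the order asked, and still so for the second after the job is handed in, with the robot touching nothing.
It also fails if it takes over 42 s, if anything falls off the work surface, if the arm or the gripper's body presses on something with over 40 N, if the wrist force passes 120 N, or if a joint passes its speed limit or range.

## Working session

There is one attempt and no reset: what is moved stays moved. The work goes in short steps, Python scripts to look and compute and a tool call to move; the robot and the scene stay as the last step left them, time stands still between calls to the robot, and variables do not carry over. Pictures are saved under pics/ and viewed, and the job is handed in when it is done.

Besides the shell and the picture viewer there is one more tool, called after "Emit:" as name([rows], argument=value, ...), one row to a line, values as JSON. drive_tool: Moves the arm, as the interface text tells. Its arguments: {"type":"object","properties":{"deltas":{"type":"array","items":{"type":"object","properties":{"hand":{"type":"number"},"tx":{"type":"number"},"ty":{"type":"number"},"tz":{"type":"number"},"wx":{"type":"number"},"wy":{"type":"number"},"wz":{"type":"number"}}}}},"required":["deltas"]}

```bash
ls; mkdir -p pics; python3 - <<'E'
from plant import *
import cv2
print(get_obs())
for n in("scene","top"):
    print(n,camera_model(n)); cv2.imwrite(f"pics/{n}0.png",capture(n)[:,:,::-1])
E
```

```text
pics
{'time': 0.0, 'joint_positions': array([-1.47299091e+00,  3.42755138e-01,  1.52503879e+00, -1.97303487e-05,
        1.27537917e+00, -1.46015141e-01]), 'dq': array([-0.00035994,  0.00061952,  0.00054606,  0.0010781 , -0.00138154,
       -0.00074102]), 'tau': array([-1.04150106e-04, -4.31242418e+01, -2.44215882e+01,  7.18101813e-02,
        5.59618778e-02, -1.05017259e-04]), 'tool_pos': array([ 126.70546198, -509.02696766,  208.12055869]), 'tcp_rot': array([-3.14138137e+00,  1.56637045e-03, -1.32696984e+00]), 'contact_force': array([ 0.05456398,  0.35762749, -0.09892871]), 'moment': array([ 0.03147092, -0.06018274,  0.01777363]), 'grip_width': 91.67427769042644}
scene {'fx': 462.7618013917868, 'fy': 462.7618013917868, 'cx': 318.89585809499175, 'cy': 240.06711363305138, 'rvec': array([ 2.14469282,  1.29472426, -0.44435841]), 'tvec': array([-236.41929838, -298.0086797 , 1692.10836651])}
top {'fx': 585.5313256217679, 'fy': 585.5313256217679, 'cx': 318.4925318575124, 'cy': 247.10200313313263, 'rvec': array([ 2.11546736, -2.15960006,  0.20191881]), 'tvec': array([   4.03422441,  495.29150319, 1726.3754036 ])}
```

View pics/scene0.png

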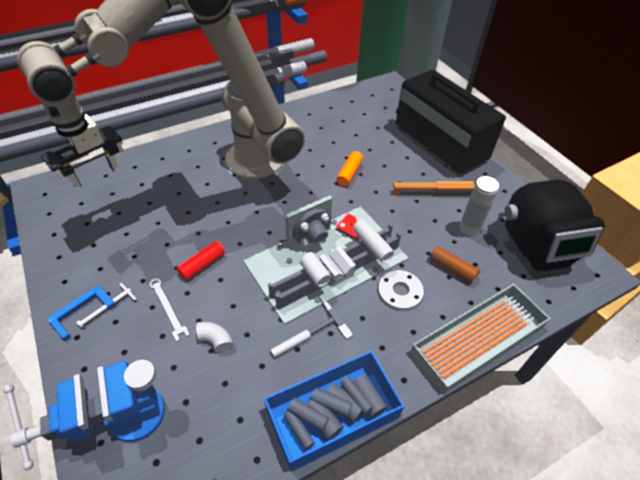

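View pics/top0.png

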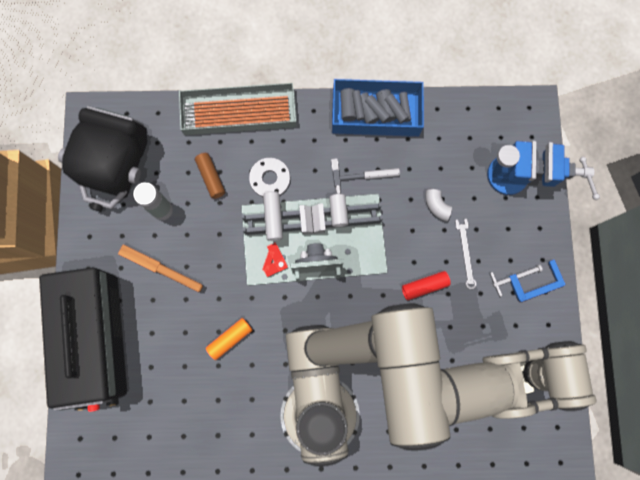

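```bash
python3 - <<'E'
import cv2
a=cv2.imread("pics/top0.png")[150:290,230:400];cv2.imwrite("pics/topc.png",cv2.resize(a,None,fx=4.5,fy=4.2,interpolation=cv2.INTER_CUBIC) if 0 else cv2.resize(a,None,fx=4,fy=4,interpolation=cv2.INTER_CUBIC))
a=cv2.imread("pics/scene0.png")[185:325,235:435];cv2.imwrite("pics/scenec.png",cv2.resize(a,None,fx=4,fy=4,interpolation=cv2.INTER_CUBIC))
E
```

```text
(no output)
```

View pics/topc.png

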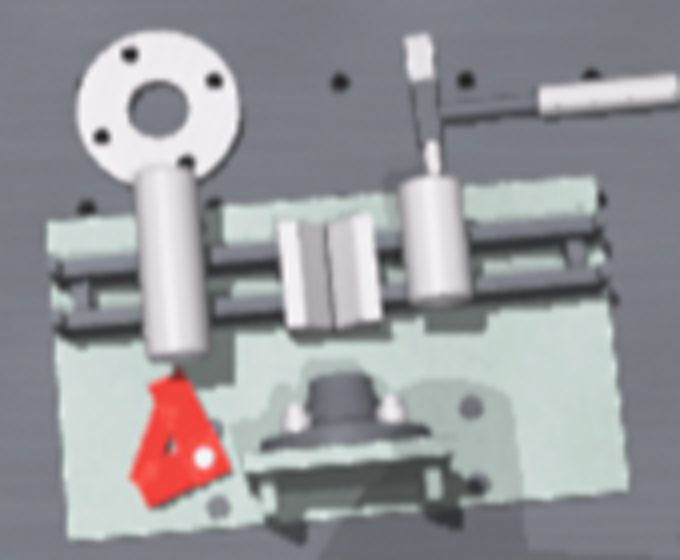

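View pics/scenec.png

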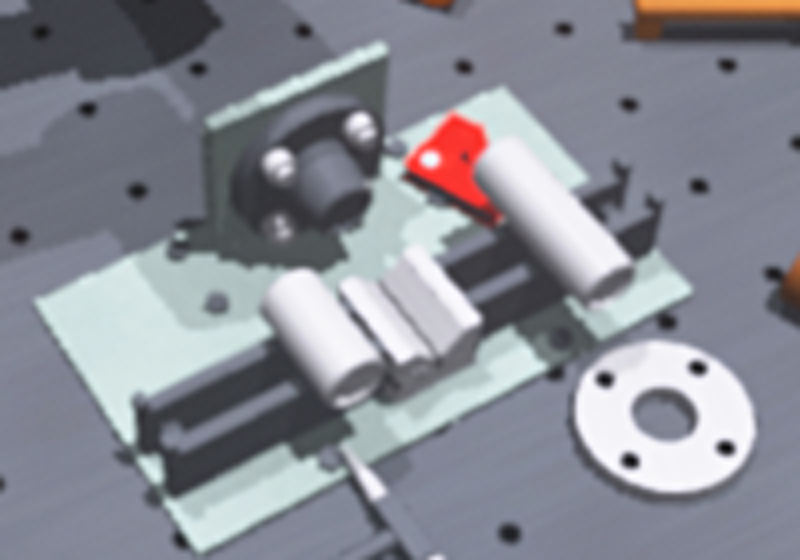

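```bash
cat > h.py <<'E'
import numpy as np, cv2
from plant import camera_model
from scipy.optimize import least_squares
C={n:camera_model(n) for n in("scene","top")}
OFF={"top":(230,150),"scene":(235,185)}
def proj(n,P):
    c=C[n];K=np.array([[c['fx'],0,c['cx']],[0,c['fy'],c['cy']],[0,0,1]])
    return cv2.projectPoints(np.asarray(P,float).reshape(-1,1,3),c['rvec'],c['tvec'],K,None)[0][:,0]
def px(n,p): return (np.array(p,float)-1.5)/4+0+np.array(OFF[n]) 
def jigw(p,P):
    P=np.atleast_2d(np.asarray(P,float));c,s=np.cos(p[2]),np.sin(p[2])
    return np.c_[p[0]+c*P[:,0]-s*P[:,1],p[1]+s*P[:,0]+c*P[:,1],P[:,2]]
def cyl(p,L,r=24.15):
    x,y,z,a=p;d=np.array([np.cos(a),np.sin(a),0]);e=np.array([-d[1],d[0],0]);t=np.linspace(0,2*np.pi,48)
    ring=r*(np.cos(t)[:,None]*e+np.sin(t)[:,None]*[0,0,1])
    return np.r_[ring-d*L/2,ring+d*L/2]+[x,y,z]
DIR=np.array([[np.cos(t),np.sin(t)] for t in np.linspace(0,2*np.pi,36,endpoint=False)])
def fitcyl(polys,L,p0):
    def f(p):
        return np.concatenate([(proj(n,cyl(p,L))@DIR.T).max(0)-(px(n,q)@DIR.T).max(0) for n,q in polys.items()])
    return least_squares(f,p0,x_scale=[10,10,10,.1])
E
cat > fit.py <<'E'
from h import *
for n in C:
    R=cv2.Rodrigues(C[n]['rvec'])[0]; print(n,'centre',(-R.T@C[n]['tvec']).round())
B=[(70,215,8),(70,-215,8),(-180,-215,8),(-180,215,8)]
V=[(40,35,62),(40,-35,62),(-40,-35,62),(-40,35,62)]
pix={"top":[(47,220),(597,178),(628,490),(70,540),(280,222),(370,214),(383,318),(297,330)],
"scene":[(692,290),(200,552),(35,300),(503,87),(482,322),(405,362),(343,283),(415,247)]}
f=lambda p:np.concatenate([(proj(n,jigw(p,B+V))-px(n,q)).ravel() for n,q in pix.items()])
r=least_squares(f,[500,0,0],x_scale=[10,10,.1]);print('jig',r.x);print(r.fun.reshape(-1,2).round(1).tolist())
jig=r.x
LP={"top":[(135,175),(150,163),(190,163),(200,172),(209,345),(200,357),(155,359),(147,350)],"scene":[(473,165),(482,147),(500,138),(517,139),(630,262),(634,275),(620,297),(592,307),(580,297)]}
SP={"top":[(400,185),(410,178),(450,175),(459,182),(472,293),(465,305),(420,305),(409,297)],"scene":[(262,298),(275,277),(297,268),(315,270),(383,348),(384,370),(365,395),(345,407),(333,400)]}
res={}
for nm,P,L,y in(("long",LP,140,90),("short",SP,90,-90)):
    w=jigw(jig,[(0,y,86)])[0]
    r=fitcyl(P,L,[*w,jig[2]]);c,s=np.cos(jig[2]),np.sin(jig[2]);d=r.x[:2]-jig[:2]
    print(nm,r.x.round(3),'rms',np.sqrt((r.fun**2).mean()),'jig xy',c*d[0]+s*d[1],-s*d[0]+c*d[1],'rel yaw',r.x[3]-jig[2]);res[nm]=(r.x,L)
for n in C:
    im=cv2.imread(f"pics/{n}0.png");o=OFF[n];w,h=(170,140) if n=="top" else (200,140)
    im=cv2.resize(im[o[1]:o[1]+h,o[0]:o[0]+w],None,fx=4,fy=4,interpolation=cv2.INTER_CUBIC)
    T=lambda P:((proj(n,P)-o)*4+1.5).round().astype(int)
    cv2.polylines(im,[T(jigw(jig,B))],1,(0,0,255));cv2.polylines(im,[T(jigw(jig,V))],1,(0,0,255))
    t=np.linspace(0,6.28,40);cv2.polylines(im,[T(jigw(jig,np.c_[t*0-85,24*np.cos(t),74+24*np.sin(t)]))],1,(255,0,0))
    for x,L in res.values(): cv2.polylines(im,[cv2.convexHull(T(cyl(x,L)))],1,(0,200,0))
    cv2.imwrite(f"pics/ov_{n}.png",im)
E
python3 fit.py
```

```text
scene centre [1255. -424. 1119.]
top centre [ 190.   24. 1786.]
jig [5.83975233e+02 1.23872935e+01 6.82770636e-02]
[[-0.3, 0.4], [-0.8, -0.6], [0.2, 0.1], [-0.6, 0.0], [-0.5, 0.2], [0.0, 0.2], [-0.8, -0.0], [-2.5, -1.0], [0.0, 0.4], [-0.9, 0.5], [-0.5, 0.5], [-0.3, -0.0], [-0.5, -0.1], [-1.8, 0.4], [-1.5, 0.7], [0.7, -0.2]]
long [5.85981e+02 1.28326e+02 9.34240e+01 4.60000e-02] rms 0.9218633491357917 jig xy 9.911180854694598 115.53144001882339 rel yaw -0.022754737929468347
short [ 5.98393e+02 -6.56060e+01  9.09200e+01  7.10000e-02] rms 0.8334846186308249 jig xy 9.062661911705678 -78.79528827158046 rel yaw 0.0029396730548782307
```

View pics/ov_top.png

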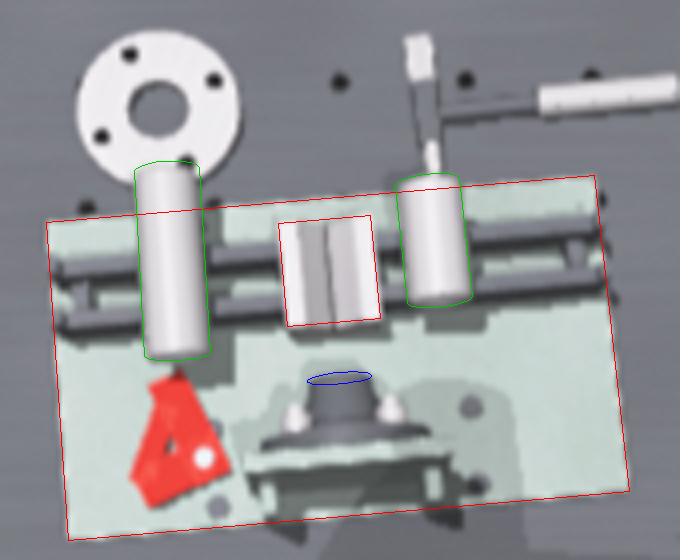

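View pics/ov_scene.png

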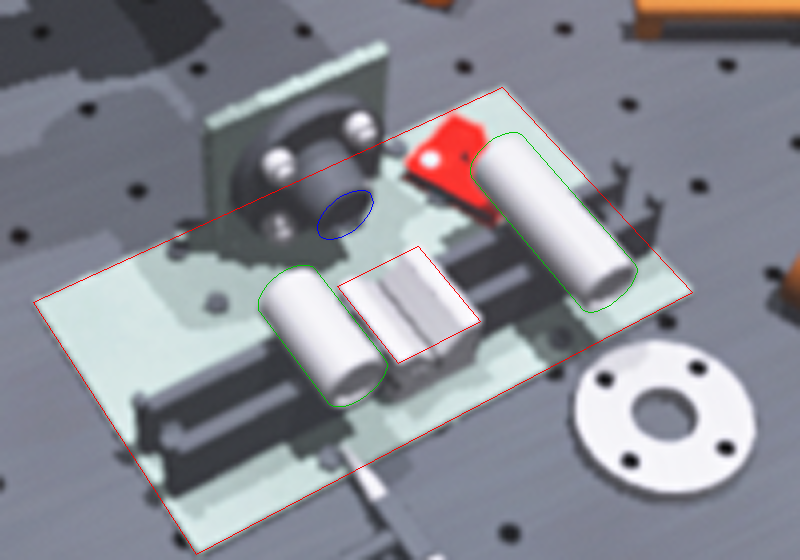

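```bash
python3 - <<'E'
import plant
print([ (k,getattr(plant,k)) for k in dir(plant) if k[0]!='_'])
E
```

```text
[('Unreachable', <class 'plant.Unreachable'>), ('camera_model', <function make.<locals>.<lambda> at 0x7faae247c680>), ('capture', <function make.<locals>.drawn_camera at 0x7faae247c0e0>), ('close_job', <function connect.<locals>.done at 0x7faae23f3740>), ('get_obs', <function make.<locals>.<lambda> at 0x7faae247c5e0>), ('tcp_to_tips', 14.0)]
```

Emit:
drive_tool([
  {"hand":0.1,"tx":-0.3,"ty":-0.35},
  {"hand":0.1,"tx":-0.6,"ty":-0.65},
  {"hand":0.1,"tx":-0.6,"ty":-0.65},
  {"hand":0.1,"tx":-0.6,"ty":-0.65},
  {"hand":0.1,"tx":-0.6,"ty":-0.65},
  {"hand":0.1,"tx":-0.6,"ty":-0.65},
  {"hand":0.1,"tx":-0.6,"ty":-0.65},
  {"hand":0.1,"tx":-0.6,"ty":-0.65},
  {"hand":0.1,"tx":-0.6,"ty":-0.65},
  {"hand":0.1,"tx":-0.6,"ty":-0.65},
  {"hand":0.1,"tx":-0.6,"ty":-0.65},
  {"hand":0.1,"tx":-0.6,"ty":-0.65},
])

```text
invalid input
```

Emit:
drive_tool([
  {"hand":0.1,"tx":-0.3,"ty":-0.35,"tz":0,"wx":0,"wy":0,"wz":0},
  {"hand":0.1,"tx":-0.6,"ty":-0.65,"tz":0,"wx":0,"wy":0,"wz":0},
  {"hand":0.1,"tx":-0.6,"ty":-0.65,"tz":0,"wx":0,"wy":0,"wz":0},
  {"hand":0.1,"tx":-0.6,"ty":-0.65,"tz":0,"wx":0,"wy":0,"wz":0},
  {"hand":0.1,"tx":-0.6,"ty":-0.65,"tz":0,"wx":0,"wy":0,"wz":0},
  {"hand":0.1,"tx":-0.6,"ty":-0.65,"tz":0,"wx":0,"wy":0,"wz":0},
  {"hand":0.1,"tx":-0.6,"ty":-0.65,"tz":0,"wx":0,"wy":0,"wz":0},
  {"hand":0.1,"tx":-0.6,"ty":-0.65,"tz":0,"wx":0,"wy":0,"wz":0},
  {"hand":0.1,"tx":-0.6,"ty":-0.65,"tz":0,"wx":0,"wy":0,"wz":0},
  {"hand":0.1,"tx":-0.6,"ty":-0.65,"tz":0,"wx":0,"wy":0,"wz":0},
])

```text
time: 0.93
tool_pos: [312.8, -226.7, 208.7]
tcp_rot: [3.141, 0.0, -1.327]
contact_force: [0.6, 0.1, 0.2]
grip_width: 41.8
```

Emit:
drive_tool([
  {"hand":0.1,"tx":-0.63,"ty":-0.69,"tz":0,"wx":0,"wy":0,"wz":0},
  {"hand":0.1,"tx":-0.63,"ty":-0.69,"tz":0,"wx":0,"wy":0,"wz":0},
  {"hand":0.1,"tx":-0.63,"ty":-0.69,"tz":0,"wx":0,"wy":0,"wz":0},
  {"hand":0.1,"tx":-0.63,"ty":-0.69,"tz":0,"wx":0,"wy":0,"wz":0},
  {"hand":0.1,"tx":-0.63,"ty":-0.69,"tz":0,"wx":0,"wy":0,"wz":0},
  {"hand":0.1,"tx":-0.63,"ty":-0.69,"tz":0,"wx":0,"wy":0,"wz":0},
  {"hand":0.1,"tx":-0.63,"ty":-0.69,"tz":0,"wx":0,"wy":0,"wz":0},
  {"hand":0.1,"tx":-0.63,"ty":-0.69,"tz":0,"wx":0,"wy":0,"wz":0},
  {"hand":0.1,"tx":-0.63,"ty":-0.69,"tz":0,"wx":0,"wy":0,"wz":0},
  {"hand":0.1,"tx":-0.63,"ty":-0.69,"tz":0,"wx":0,"wy":0,"wz":0},
  {"hand":0.1,"tx":-0.63,"ty":-0.69,"tz":0,"wx":0,"wy":0,"wz":0},
  {"hand":0.1,"tx":-0.63,"ty":-0.69,"tz":0,"wx":0,"wy":0,"wz":0},
  {"hand":0.1,"tx":-0.63,"ty":-0.69,"tz":0,"wx":0,"wy":0,"wz":0},
])

```text
time: 2.02
tool_pos: [581.9, 178.0, 208.2]
tcp_rot: [3.141, -0.0, -1.327]
contact_force: [0.6, -0.0, 0.6]
grip_width: 41.5
```

Emit:
drive_tool([
  {"hand":0.1,"tx":0,"ty":0,"tz":0,"wx":0,"wy":0,"wz":-1},
  {"hand":0.1,"tx":0,"ty":0,"tz":0,"wx":0,"wy":0,"wz":-1},
  {"hand":0.1,"tx":0,"ty":0,"tz":0,"wx":0,"wy":0,"wz":-1},
  {"hand":0.1,"tx":0,"ty":0,"tz":0,"wx":0,"wy":0,"wz":-1},
  {"hand":0.1,"tx":0,"ty":0,"tz":0,"wx":0,"wy":0,"wz":-1},
  {"hand":0.1,"tx":0,"ty":0,"tz":0,"wx":0,"wy":0,"wz":-1},
  {"hand":0.1,"tx":0,"ty":0,"tz":0,"wx":0,"wy":0,"wz":-1},
  {"hand":0.1,"tx":0,"ty":0,"tz":0,"wx":0,"wy":0,"wz":-1},
  {"hand":0.1,"tx":0,"ty":0,"tz":0,"wx":0,"wy":0,"wz":-1},
  {"hand":0.1,"tx":0,"ty":0,"tz":0,"wx":0,"wy":0,"wz":-1},
  {"hand":0.1,"tx":0,"ty":0,"tz":0,"wx":0,"wy":0,"wz":-1},
  {"hand":0.1,"tx":0,"ty":0,"tz":0,"wx":0,"wy":0,"wz":-1},
  {"hand":0.1,"tx":0,"ty":0,"tz":0,"wx":0,"wy":0,"wz":-1},
  {"hand":0.1,"tx":0,"ty":0,"tz":0,"wx":0,"wy":0,"wz":-1},
  {"hand":0.1,"tx":0,"ty":0,"tz":0,"wx":0,"wy":0,"wz":-1},
  {"hand":0.1,"tx":0,"ty":0,"tz":0,"wx":0,"wy":0,"wz":-1},
])

```text
time: 3.35
tool_pos: [581.2, 176.1, 208.2]
tcp_rot: [3.141, 0.001, 0.074]
contact_force: [0.3, 0.4, -0.4]
grip_width: 41.2
```

Emit:
drive_tool([
  {"hand":0.1,"tx":0,"ty":0,"tz":0.8,"wx":0,"wy":0,"wz":0},
  {"hand":0.1,"tx":0,"ty":0,"tz":0.9,"wx":0,"wy":0,"wz":0},
  {"hand":0.1,"tx":0,"ty":0,"tz":0.6,"wx":0,"wy":0,"wz":0},
  {"hand":0.1,"tx":0,"ty":0,"tz":0.4,"wx":0,"wy":0,"wz":0},
  {"hand":0.1,"tx":0,"ty":0,"tz":0.2,"wx":0,"wy":0,"wz":0},
  {"hand":0.1,"tx":0,"ty":0,"tz":0,"wx":0,"wy":0,"wz":0},
])

```text
time: 3.85
tool_pos: [580.2, 175.9, 90.5]
tcp_rot: [3.141, 0.004, 0.069]
contact_force: [-0.2, 0.3, -0.4]
grip_width: 41.5
```

```bash
cat > look.py <<'E'
import sys,cv2
from plant import *
from h import OFF
k=sys.argv[1]
for n in sys.argv[2:]:
    im=capture(n)[:,:,::-1];cv2.imwrite(f"pics/{n}{k}.png",im);o=OFF[n];w,h=(170,140) if n=="top" else (200,140)
    cv2.imwrite(f"pics/{n}c{k}.png",cv2.resize(im[o[1]:o[1]+h,o[0]:o[0]+w],None,fx=4,fy=4,interpolation=cv2.INTER_CUBIC))
E
python3 look.py 1 scene
```

```text
(no output)
```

View pics/scenec1.png

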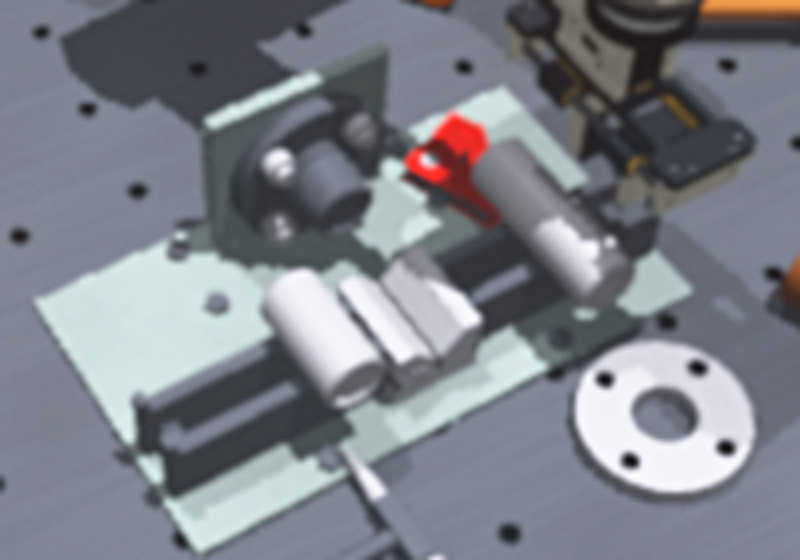

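Emit:
drive_tool([
  {"hand":0.1,"tx":0,"ty":0.1,"tz":0,"wx":0,"wy":0,"wz":0},
  {"hand":0.1,"tx":0,"ty":0.1,"tz":0,"wx":0,"wy":0,"wz":0},
  {"hand":0.1,"tx":0,"ty":0.1,"tz":0,"wx":0,"wy":0,"wz":0},
  {"hand":0.1,"tx":0,"ty":0.1,"tz":0,"wx":0,"wy":0,"wz":0},
  {"hand":0.1,"tx":0,"ty":0.1,"tz":0,"wx":0,"wy":0,"wz":0},
  {"hand":0.1,"tx":0,"ty":0.1,"tz":0,"wx":0,"wy":0,"wz":0},
  {"hand":0.1,"tx":0,"ty":0.1,"tz":0,"wx":0,"wy":0,"wz":0},
  {"hand":0.1,"tx":0,"ty":0.1,"tz":0,"wx":0,"wy":0,"wz":0},
  {"hand":0.1,"tx":0,"ty":0.1,"tz":0,"wx":0,"wy":0,"wz":0},
  {"hand":0.1,"tx":0,"ty":0.1,"tz":0,"wx":0,"wy":0,"wz":0},
  {"hand":0.1,"tx":0,"ty":0.1,"tz":0,"wx":0,"wy":0,"wz":0},
  {"hand":0.1,"tx":0,"ty":0.1,"tz":0,"wx":0,"wy":0,"wz":0},
])

```text
time: 4.9
tool_pos: [584.8, 127.9, 92.8]
tcp_rot: [3.142, 0.0, 0.069]
contact_force: [-0.2, 0.7, -0.1]
grip_width: 41.0
```

```bash
python3 look.py 2 scene
```

```text
(no output)
```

View pics/scenec2.png

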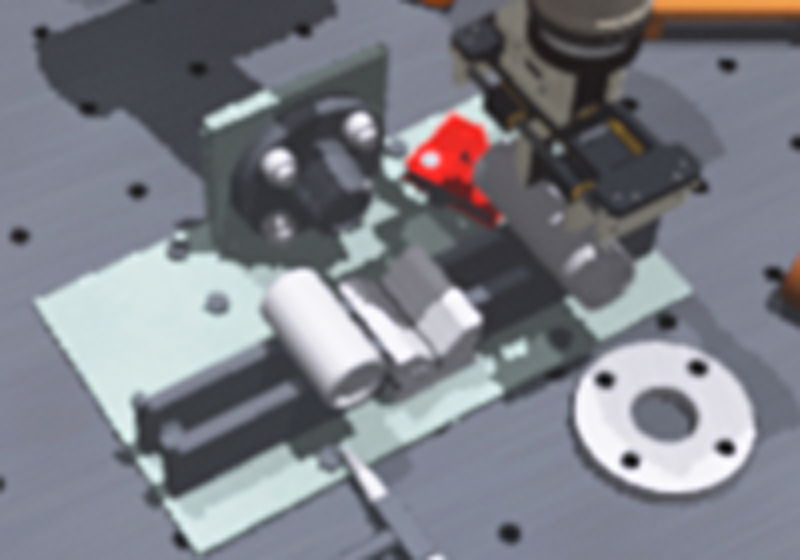

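```bash
python3 - <<'E'
from h import *
from plant import *
print(get_obs()['tool_pos'],get_obs()['contact_force'],get_obs()['tau'])
def T(P): return ((proj("scene",P)-OFF["scene"])*4+1.5).round()
print(T([[580.2,175.9,90.5],[580.2,175.9,76],[584.8,127.9,92.8],[584.8,127.9,79]]))
im=cv2.imread("pics/scene2.png")
o=(320,170);c=cv2.resize(im[o[1]:o[1]+100,o[0]:o[0]+100],None,fx=6,fy=6,interpolation=cv2.INTER_CUBIC)
for x in(-40,-20,20,40):
  y=np.array([584.8+x,127.9+.069*x,79]);p=(proj("scene",y)[0]-o)*6;cv2.circle(c,tuple(int(v) for v in p),3,(0,255,0),-1)
cv2.imwrite("pics/z2.png",c)
E
```

```text
[584.91988754 127.17013561  92.7418725 ] [-0.22991445 -0.6144859   0.79795997] [ 1.48562662e+00 -5.27843571e+01 -2.21039665e+01  3.20862019e-01
  2.96506856e-02  3.88108729e-02]
[[602. 194.]
 [599. 207.]
 [550. 220.]
 [548. 232.]]
```

View pics/z2.png

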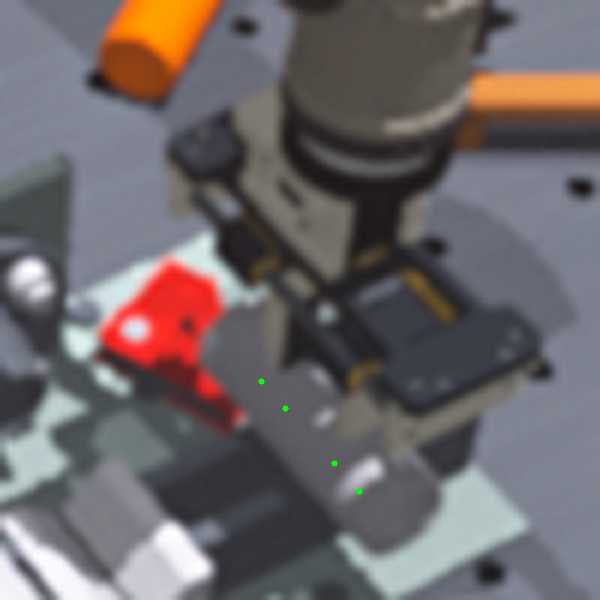

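```bash
python3 - <<'E'
from h import *
a=.069
for k,(tx,ty,tz) in {"1":(580.2,175.9,90.5),"2":(584.9,127.5,92.8)}.items():
  im=cv2.imread(f"pics/scene{k}.png");o=(320,170)
  c=cv2.resize(im[o[1]:o[1]+100,o[0]:o[0]+100],None,fx=6,fy=6,interpolation=cv2.INTER_CUBIC)
  for s in(-1,1):
   for z0 in (tz-14,tz+52):
    P=[]
    for u,v in((20.5,-9.5),(39.5,-9.5),(39.5,9.5),(20.5,9.5)):
      u=s*u;P.append([tx+np.cos(a)*u+np.sin(a)*v,ty+np.sin(a)*u-np.cos(a)*v,z0])
    cv2.polylines(c,[((proj("scene",P)-o)*6+2.5).astype(int)],1,(0,255,0) if z0<tz else (255,255,0))
  cv2.imwrite(f"pics/zz{k}.png",c)
E
```

```text
(no output)
```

View pics/zz1.png

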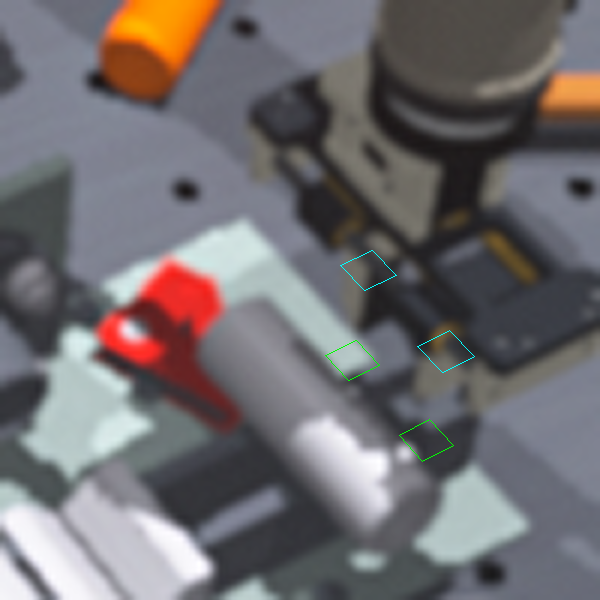

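View pics/zz2.png

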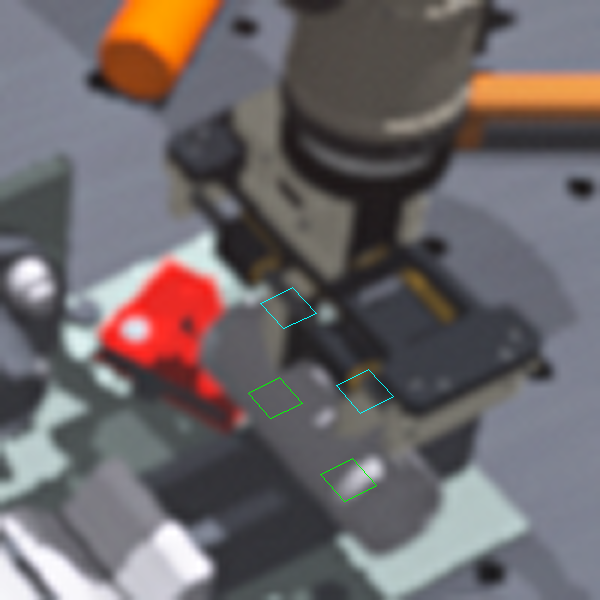

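```bash
python3 look.py 3 top scene; python3 - <<'E'
import cv2
a=cv2.imread("pics/scene3.png")[195:275,335:415];cv2.imwrite("pics/s3.png",cv2.resize(a,(600,600),interpolation=cv2.INTER_LANCZOS4)*1)
from plant import *
print(get_obs())
E
```

```text
{'time': 5.05, 'joint_positions': array([ 8.74399451e-02,  5.83059382e-01,  1.46835928e+00, -8.67502477e-05,
        1.09024651e+00,  1.87324508e-02]), 'dq': array([ 0.00900752,  0.00044194, -0.00141798,  0.00123119,  0.00120281,
        0.0061558 ]), 'tau': array([-3.14931404e-01, -5.26709390e+01, -2.20154214e+01,  2.90446705e-02,
        3.22713994e-02, -3.75351927e-02]), 'tool_pos': array([584.83704566, 127.93590495,  92.75293724]), 'tcp_rot': array([3.14151439e+00, 7.10610160e-05, 6.87475960e-02]), 'contact_force': array([-0.32767645,  0.40055927, -0.78736284]), 'moment': array([-0.10245741, -0.06664912, -0.00806553]), 'grip_width': 41.26351391570868}
```

View pics/topc3.png

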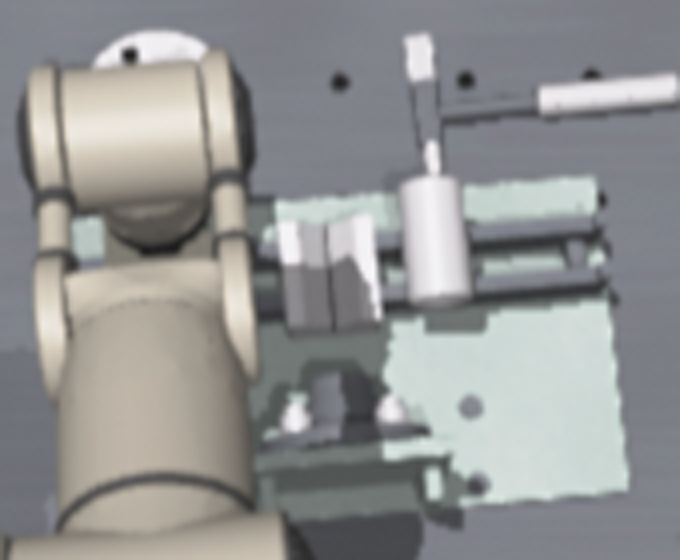

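View pics/s3.png

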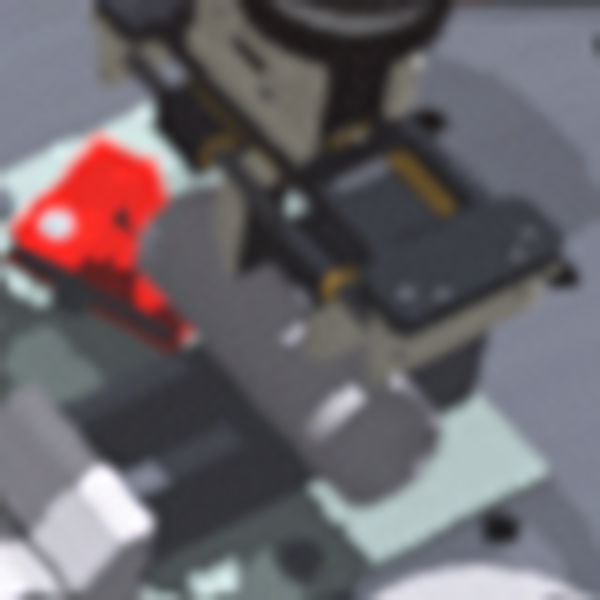

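```bash
python3 - <<'E'
from h import *
a=.069
o=(360,185);k=10
im=cv2.imread("pics/scene1.png")
c=cv2.resize(im[o[1]:o[1]+60,o[0]:o[0]+60],None,fx=k,fy=k,interpolation=cv2.INTER_CUBIC)
c=np.clip(c.astype(float)*1.6,0,255).astype(np.uint8)
d=c.copy()
tx,ty,tz=580.2,175.9,91
for s in(-1,1):
   for z0 in (tz-14,tz,tz+52):
    P=[]
    for u,v in((20.5,-9.5),(39.5,-9.5),(39.5,9.5),(20.5,9.5)):
      u=s*u;P.append([tx+np.cos(a)*u+np.sin(a)*v,ty+np.sin(a)*u-np.cos(a)*v,z0])
    cv2.polylines(d,[((proj("scene",P)-o)*k+4.5).astype(int)],1,(0,255,0) if z0<tz else (255,255,0))
cv2.imwrite("pics/q.png",np.hstack([c[:,:],d])[:, :])
cv2.imwrite("pics/q.png",cv2.resize(np.hstack([c,d]),(800,400)));cv2.imwrite("pics/q1.png",c)
E
```

```text
(no output)
```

View pics/q1.png

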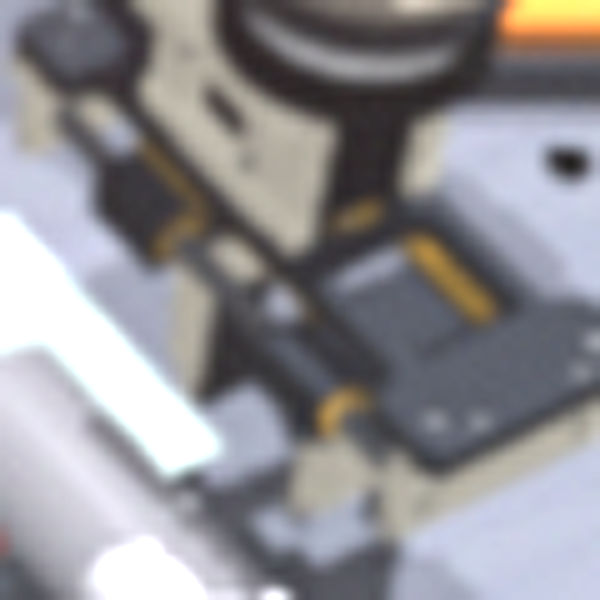

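View pics/q.png

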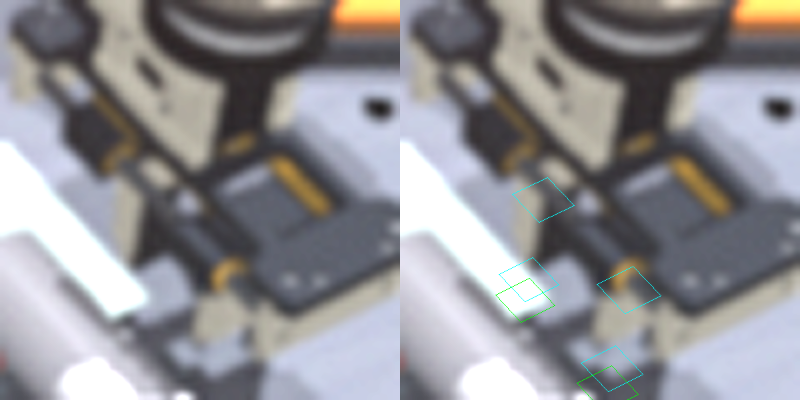

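```bash
python3 - <<'E'
from h import *
for n in C:
    print(n,'base',proj(n,[[0,0,0],[0,0,100]]).round(1).tolist(),'start',proj(n,[[126.7,-509.2,208],[126.7,-509.2,260],[126.7,-509.2,350]]).round(1).tolist(),'now',proj(n,[[584.9,127.9,92.8],[584.9,127.9,145],[584.9,127.9,220]]).round(1).tolist())
a=cv2.imread("pics/scene0.png")[100:220,20:180];cv2.imwrite("pics/g0.png",cv2.resize(a,None,fx=5,fy=5,interpolation=cv2.INTER_CUBIC))
a=cv2.imread("pics/top0.png")[320:470,270:600];cv2.imwrite("pics/g1.png",cv2.resize(a,None,fx=2.4,fy=2.4,interpolation=cv2.INTER_CUBIC))
E
```

```text
scene base [[254.2, 158.6], [251.6, 136.4]] start [[97.9, 182.0], [91.2, 168.0], [78.5, 141.6]] now [[372.1, 239.6], [374.1, 227.7], [377.1, 209.3]]
top base [[319.9, 415.1], [320.4, 419.0]] start [[512.1, 369.7], [518.9, 370.3], [532.0, 371.6]] now [[272.8, 215.3], [271.6, 211.1], [269.8, 204.8]]
```

View pics/g0.png

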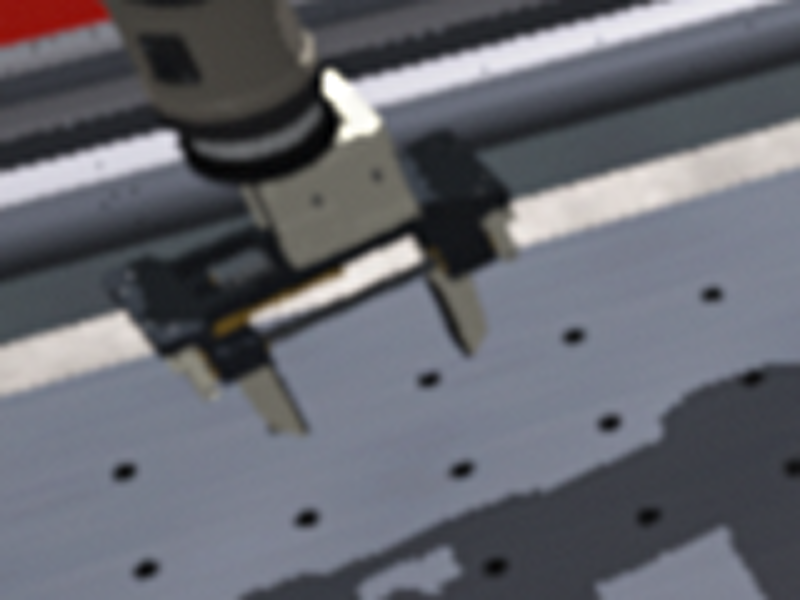

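View pics/g1.png

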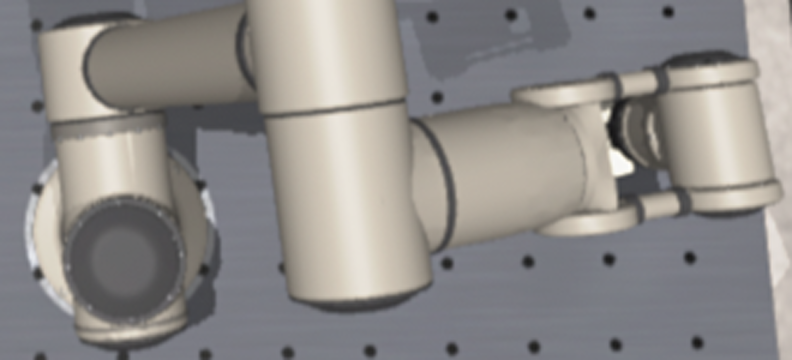

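View pics/top3.png

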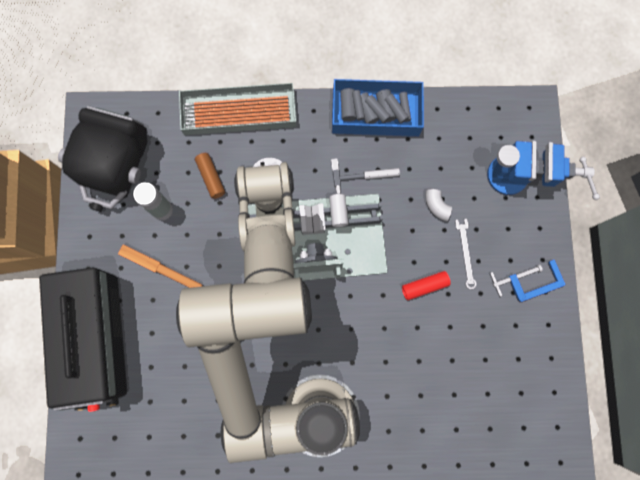

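The scene picture shows the stub has not moved: pipe still at crop (555,220). The fingers pass over it, so the tips must sit about 30 mm higher than tool_pos and tcp_to_tips say. The start picture shows the same 30 mm offset. I'll lift, back off, then go down lower.

Emit:
drive_tool([
  {"hand":0.1,"tx":0,"ty":0,"tz":-0.3,"wx":0,"wy":0,"wz":0},
  {"hand":0.1,"tx":0,"ty":-0.3,"tz":0,"wx":0,"wy":0,"wz":0},
  {"hand":0.1,"tx":0,"ty":-0.5,"tz":0,"wx":0,"wy":0,"wz":0},
  {"hand":0.1,"tx":0,"ty":-0.4,"tz":0,"wx":0,"wy":0,"wz":0},
  {"hand":0.1,"tx":0,"ty":0,"tz":0,"wx":0,"wy":0,"wz":0},
  {"hand":0.1,"tx":0,"ty":0,"tz":0.4,"wx":0,"wy":0,"wz":0},
  {"hand":0.1,"tx":0,"ty":0,"tz":0.4,"wx":0,"wy":0,"wz":0},
  {"hand":0.1,"tx":0,"ty":0,"tz":0.2,"wx":0,"wy":0,"wz":0},
  {"hand":0.1,"tx":0,"ty":0,"tz":0,"wx":0,"wy":0,"wz":0},
])

```text
time: 5.8
tool_pos: [580.0, 176.1, 62.6]
tcp_rot: [3.141, 0.004, 0.07]
contact_force: [0.2, 0.2, -0.1]
grip_width: 41.3
```

```bash
python3 look.py 4 scene; cat > zoom.py <<'E'
import sys
from h import *
k,x,y,w,h,f=sys.argv[1],*map(float,sys.argv[2:]);x,y,w,h=map(int,(x,y,w,h))
im=cv2.imread(f"pics/{k}.png")[y:y+h,x:x+w]
cv2.imwrite(f"pics/{k}z.png",cv2.resize(im,None,fx=f,fy=f,interpolation=cv2.INTER_CUBIC))
E
python3 zoom.py scene4 350 170 80 80 7.5; python3 - <<'E'
from h import *
from plant import *
o=get_obs();print(o['tool_pos'],o['contact_force'])
p=o['tool_pos']
a=o['tcp_rot'][2]
for s in(-20,-39,20,39):
  for off in (14,-16): print(s,off,((proj("scene",[p[0]+np.cos(a)*s,p[1]+np.sin(a)*s,p[2]-off])-[350,170])*7.5).round())
E
```

```text
[580.83055146 176.17186097  63.8442772 ] [-0.86125326  0.21929765 -0.08695982]
-20 14 [[221. 508.]]
-20 -16 [[230. 459.]]
-39 14 [[193. 477.]]
-39 -16 [[201. 428.]]
20 14 [[282. 574.]]
20 -16 [[292. 526.]]
39 14 [[311. 606.]]
39 -16 [[322. 558.]]
```

View pics/scene4z.png

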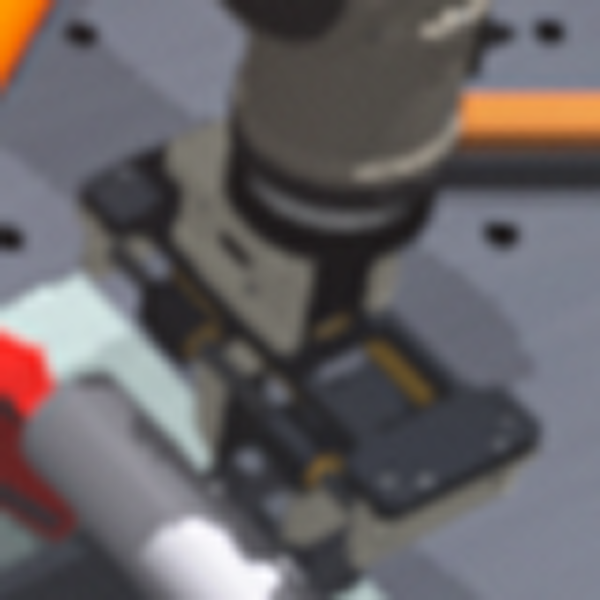

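Emit:
drive_tool([
  {"hand":0.1,"tx":0,"ty":0.1,"tz":0,"wx":0,"wy":0,"wz":0},
  {"hand":0.1,"tx":0,"ty":0.1,"tz":0,"wx":0,"wy":0,"wz":0},
  {"hand":0.1,"tx":0,"ty":0.1,"tz":0,"wx":0,"wy":0,"wz":0},
  {"hand":0.1,"tx":0,"ty":0.1,"tz":0,"wx":0,"wy":0,"wz":0},
  {"hand":0.1,"tx":0,"ty":0.1,"tz":0,"wx":0,"wy":0,"wz":0},
  {"hand":0.1,"tx":0,"ty":0.1,"tz":0,"wx":0,"wy":0,"wz":0},
  {"hand":0.1,"tx":0,"ty":0.1,"tz":0,"wx":0,"wy":0,"wz":0},
])

```text
time: 6.43
tool_pos: [583.5, 147.6, 64.9]
tcp_rot: [3.141, -0.0, 0.069]
contact_force: [0.7, 2.0, 0.6]
grip_width: 41.1
```

```bash
python3 look.py 5 scene
```

```text
(no output)
```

View pics/scenec5.png

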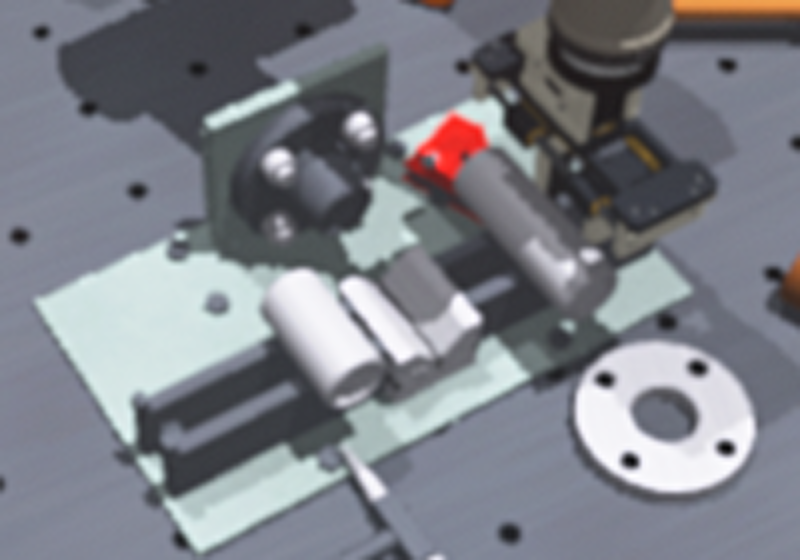

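Emit:
drive_tool([
  {"hand":0.1,"tx":0,"ty":0.1,"tz":0,"wx":0,"wy":0,"wz":0},
  {"hand":0.1,"tx":0,"ty":0.1,"tz":0,"wx":0,"wy":0,"wz":0},
  {"hand":0.1,"tx":0,"ty":0.1,"tz":0,"wx":0,"wy":0,"wz":0},
  {"hand":0.1,"tx":0,"ty":0.1,"tz":0,"wx":0,"wy":0,"wz":0},
  {"hand":0.1,"tx":0,"ty":0.1,"tz":0,"wx":0,"wy":0,"wz":0},
  {"hand":0.1,"tx":0,"ty":0.1,"tz":0,"wx":0,"wy":0,"wz":0},
  {"hand":0.1,"tx":0,"ty":0.1,"tz":0,"wx":0,"wy":0,"wz":0},
  {"hand":0.1,"tx":0,"ty":0.1,"tz":0,"wx":0,"wy":0,"wz":0},
  {"hand":0.1,"tx":0,"ty":0.1,"tz":0,"wx":0,"wy":0,"wz":0},
  {"hand":0.1,"tx":0,"ty":0.1,"tz":0,"wx":0,"wy":0,"wz":0},
  {"hand":0.1,"tx":0,"ty":0.1,"tz":0,"wx":0,"wy":0,"wz":0},
  {"hand":0.1,"tx":0,"ty":0.1,"tz":0,"wx":0,"wy":0,"wz":0},
  {"hand":0.1,"tx":0,"ty":0.08,"tz":0,"wx":0,"wy":0,"wz":0},
  {"hand":0.1,"tx":0,"ty":0.05,"tz":0,"wx":0,"wy":0,"wz":0},
])

```text
time: 7.65
tool_pos: [587.1, 94.5, 64.7]
tcp_rot: [3.141, 0.0, 0.069]
contact_force: [0.6, -0.7, 0.2]
grip_width: 41.1
```

```bash
python3 look.py 6 scene
```

```text
(no output)
```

View pics/scenec6.png

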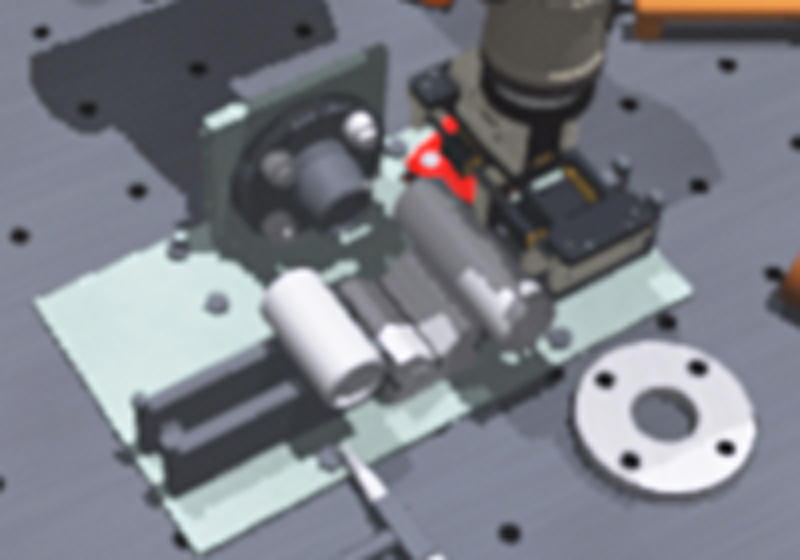

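Emit:
drive_tool([
  {"hand":0.1,"tx":0,"ty":0.08,"tz":0,"wx":0,"wy":0,"wz":0},
  {"hand":0.1,"tx":0,"ty":0.08,"tz":0,"wx":0,"wy":0,"wz":0},
  {"hand":0.1,"tx":0,"ty":0.08,"tz":0,"wx":0,"wy":0,"wz":0},
  {"hand":0.1,"tx":0,"ty":0.08,"tz":0,"wx":0,"wy":0,"wz":0},
  {"hand":0.1,"tx":0,"ty":0.08,"tz":0,"wx":0,"wy":0,"wz":0},
  {"hand":0.1,"tx":0,"ty":0.08,"tz":0,"wx":0,"wy":0,"wz":0},
  {"hand":0.1,"tx":0,"ty":0.08,"tz":0,"wx":0,"wy":0,"wz":0},
  {"hand":0.1,"tx":0,"ty":0.08,"tz":0,"wx":0,"wy":0,"wz":0},
  {"hand":0.1,"tx":0,"ty":0.08,"tz":0,"wx":0,"wy":0,"wz":0},
])

```text
time: 8.45
tool_pos: [589.1, 65.9, 64.7]
tcp_rot: [3.141, 0.0, 0.069]
contact_force: [0.6, 0.2, 0.4]
grip_width: 41.3
```

```bash
python3 look.py 7 scene
```

```text
(no output)
```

View pics/scenec7.png

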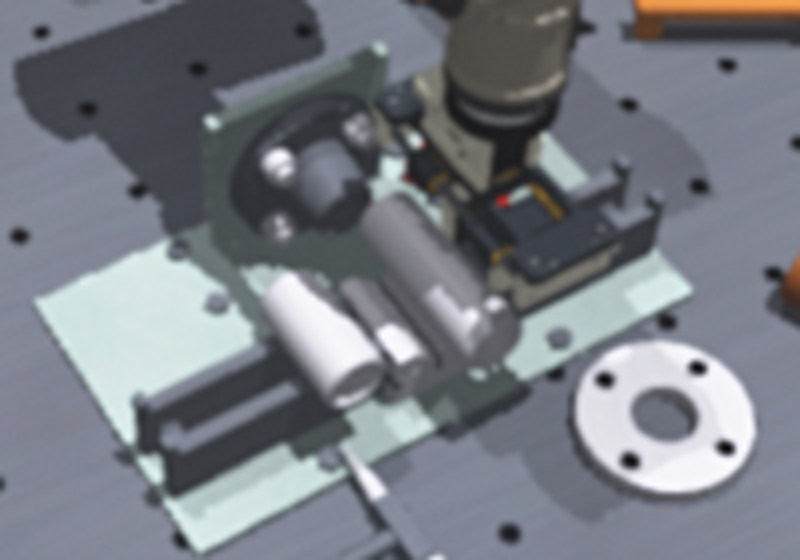

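Emit:
drive_tool([
  {"hand":0.1,"tx":0,"ty":0.06,"tz":0,"wx":0,"wy":0,"wz":0},
  {"hand":0.1,"tx":0,"ty":0.06,"tz":0,"wx":0,"wy":0,"wz":0},
  {"hand":0.1,"tx":0,"ty":0.06,"tz":0,"wx":0,"wy":0,"wz":0},
  {"hand":0.1,"tx":0,"ty":0,"tz":0,"wx":0,"wy":0,"wz":0},
])

```text
time: 8.83
tool_pos: [589.7, 58.8, 64.8]
tcp_rot: [3.141, -0.0, 0.069]
contact_force: [-0.8, -0.3, -0.4]
grip_width: 41.0
```

```bash
python3 look.py 8 scene
```

```text
(no output)
```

View pics/scenec8.png

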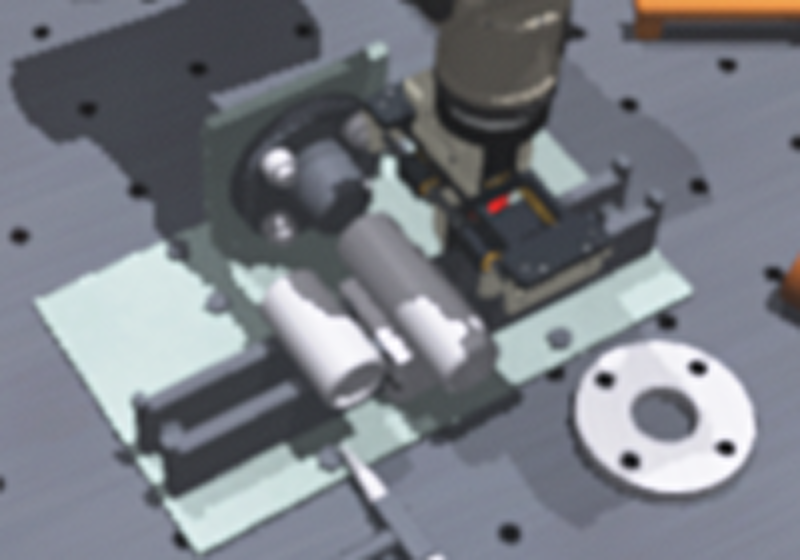

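The stub has dropped into the V: its axis lies along the V at crop (415,300), beside the short stub, which hasn't moved. Next I back off, rise and go round to the free end.

Emit:
drive_tool([
  {"hand":0.1,"tx":0,"ty":-0.15,"tz":0,"wx":0,"wy":0,"wz":0},
  {"hand":0.1,"tx":0,"ty":-0.15,"tz":0,"wx":0,"wy":0,"wz":0},
  {"hand":0.1,"tx":0,"ty":0,"tz":-0.5,"wx":0,"wy":0,"wz":0},
  {"hand":0.1,"tx":0,"ty":0,"tz":-0.9,"wx":0,"wy":0,"wz":0},
  {"hand":0.1,"tx":0,"ty":0,"tz":-0.9,"wx":0,"wy":0,"wz":0},
  {"hand":0.43,"tx":0.3,"ty":0.18,"tz":-0.2,"wx":0,"wy":0,"wz":0},
  {"hand":0.43,"tx":0.6,"ty":0.36,"tz":0,"wx":0,"wy":0,"wz":0},
  {"hand":0.43,"tx":0.6,"ty":0.36,"tz":0,"wx":0,"wy":0,"wz":0},
  {"hand":0.43,"tx":0.6,"ty":0.36,"tz":0,"wx":0,"wy":0,"wz":0},
  {"hand":0.43,"tx":0.4,"ty":0.18,"tz":0,"wx":0,"wy":0,"wz":0},
])

```text
time: 9.72
tool_pos: [694.2, 20.0, 164.7]
tcp_rot: [3.141, -0.001, 0.069]
contact_force: [0.2, -0.2, -1.0]
grip_width: 25.9
```

Emit:
drive_tool([
  {"hand":0.43,"tx":0,"ty":0,"tz":0,"wx":0,"wy":0,"wz":1},
  {"hand":0.43,"tx":0,"ty":0,"tz":0,"wx":0,"wy":0,"wz":1},
  {"hand":0.43,"tx":0,"ty":0,"tz":0,"wx":0,"wy":0,"wz":1},
  {"hand":0.43,"tx":0,"ty":0,"tz":0,"wx":0,"wy":0,"wz":1},
  {"hand":0.43,"tx":0,"ty":0,"tz":0,"wx":0,"wy":0,"wz":1},
  {"hand":0.43,"tx":0,"ty":0,"tz":0,"wx":0,"wy":0,"wz":1},
  {"hand":0.43,"tx":0,"ty":0,"tz":0,"wx":0,"wy":0,"wz":1},
  {"hand":0.43,"tx":0,"ty":0,"tz":0,"wx":0,"wy":0,"wz":1},
  {"hand":0.43,"tx":0,"ty":0,"tz":0,"wx":0,"wy":0,"wz":1},
  {"hand":0.43,"tx":0,"ty":0,"tz":0,"wx":0,"wy":0,"wz":1},
  {"hand":0.43,"tx":0,"ty":0,"tz":0,"wx":0,"wy":0,"wz":1},
  {"hand":0.43,"tx":0,"ty":0,"tz":0,"wx":0,"wy":0,"wz":1},
  {"hand":0.43,"tx":0,"ty":0,"tz":0,"wx":0,"wy":0,"wz":1},
  {"hand":0.43,"tx":0,"ty":0,"tz":0,"wx":0,"wy":0,"wz":1},
  {"hand":0.43,"tx":0,"ty":0,"tz":0,"wx":0,"wy":0,"wz":1},
  {"hand":0.43,"tx":0,"ty":0,"tz":0,"wx":0,"wy":0,"wz":1},
  {"hand":0.43,"tx":0,"ty":0,"tz":0,"wx":0,"wy":0,"wz":1},
  {"hand":0.43,"tx":0,"ty":0,"tz":0,"wx":0,"wy":0,"wz":1},
  {"hand":0.43,"tx":0,"ty":0,"tz":0,"wx":0,"wy":0,"wz":0},
])

```text
time: 11.3
tool_pos: [692.4, 21.6, 164.7]
tcp_rot: [3.141, 0.0, -1.504]
contact_force: [0.6, 0.3, -0.1]
grip_width: 26.1
```

```bash
python3 look.py 9 scene top
```

```text
(no output)
```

View pics/scenec9.png

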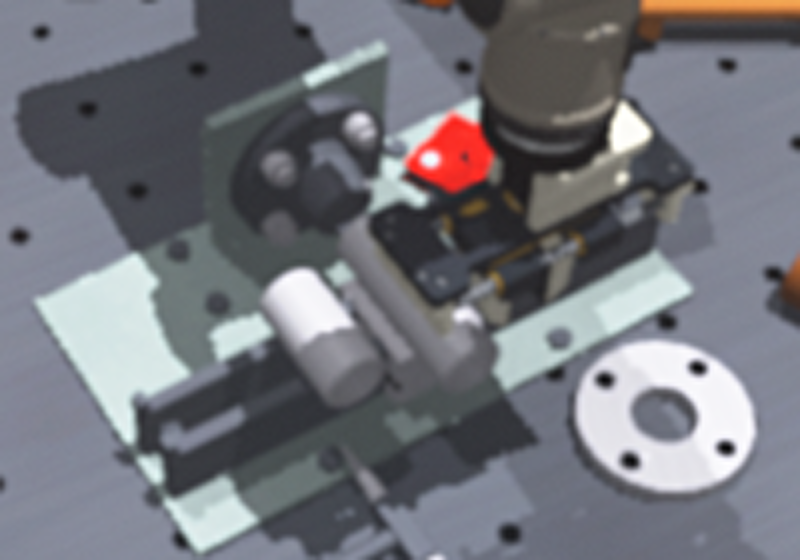

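View pics/topc9.png

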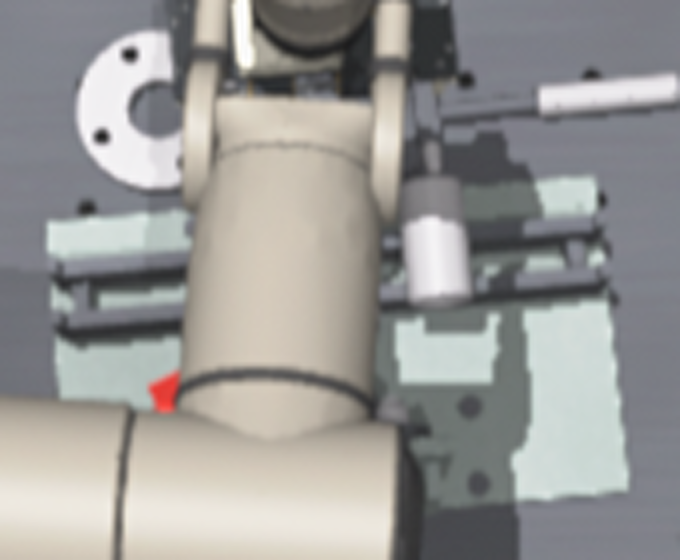

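```bash
python3 zoom.py scene9 315 185 100 100 6; python3 - <<'E'
from h import *
from plant import *
jig=[583.975,12.387,.0683]
o=get_obs();p=o['tool_pos'];a=o['tcp_rot'][2];print(p)
for s in(-22,22):
  for z in (-14,16,36): print(s,z,((proj("scene",[p[0]+np.cos(a)*s,p[1]+np.sin(a)*s,p[2]+z])-[315,185])*6).round())
im=cv2.imread("pics/scene9z.png")
for X in(0,10,20):
  t=np.linspace(0,6.28,40);P=jigw(jig,np.c_[t*0+X+70,24.15*np.cos(t),74+24.15*np.sin(t)])
  cv2.polylines(im,[((proj("scene",P)-[315,185])*6+2.5).astype(int)],1,[(0,0,255),(0,255,0),(255,0,0)][X//10])
cv2.imwrite("pics/scene9o.png",im)
c,s=np.cos(jig[2]),np.sin(jig[2]);d=p[:2]-jig[:2];print(c*d[0]+s*d[1],-s*d[0]+c*d[1])
E
```

```text
[692.42928373  21.38246775 164.66965803]
-22 -14 [[322. 478.]]
-22 16 [[330. 436.]]
-22 36 [[334. 408.]]
22 -14 [[240. 522.]]
22 16 [[245. 480.]]
22 36 [[249. 451.]]
108.81533127938398 1.5728246877627603
```

View pics/scene9o.png

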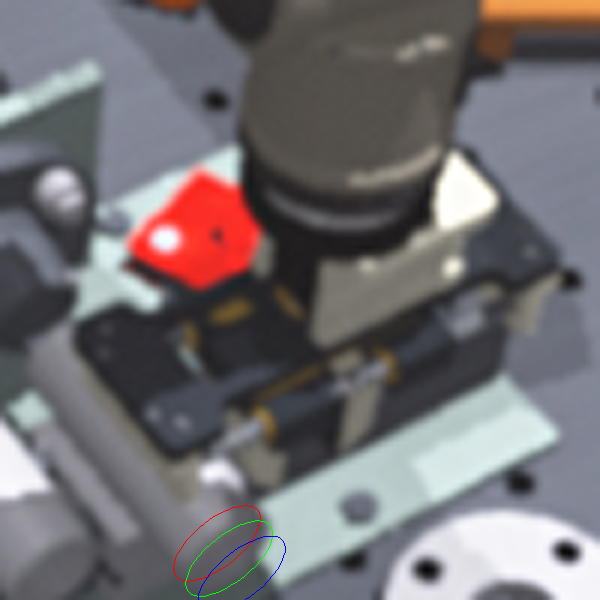

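View pics/scene9z.png

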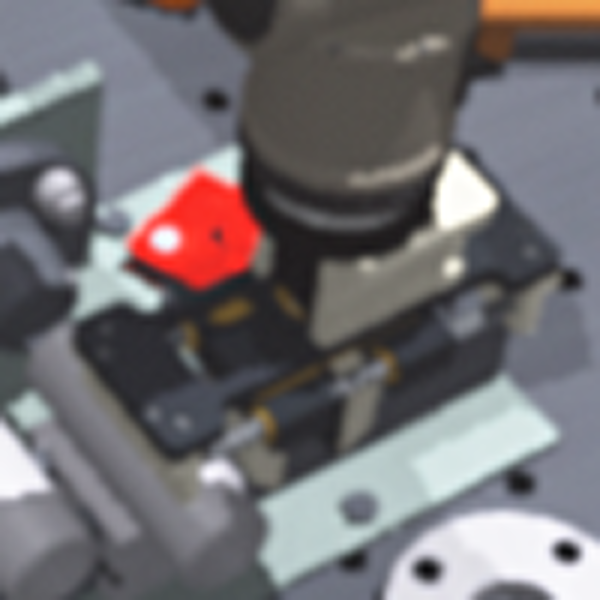

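Emit:
drive_tool([
  {"hand":0.43,"tx":0.06,"ty":0,"tz":0.5,"wx":0,"wy":0,"wz":0},
  {"hand":0.43,"tx":0,"ty":0,"tz":0.9,"wx":0,"wy":0,"wz":0},
  {"hand":0.43,"tx":0,"ty":0,"tz":0.7,"wx":0,"wy":0,"wz":0},
  {"hand":0.43,"tx":0,"ty":0,"tz":0.4,"wx":0,"wy":0,"wz":0},
  {"hand":0.43,"tx":0,"ty":0,"tz":0.2,"wx":0,"wy":0,"wz":0},
  {"hand":0.43,"tx":0,"ty":0,"tz":0.05,"wx":0,"wy":0,"wz":0},
  {"hand":0.43,"tx":0,"ty":0,"tz":0,"wx":0,"wy":0,"wz":0},
])

```text
time: 11.98
tool_pos: [693.0, 18.4, 55.1]
tcp_rot: [-3.141, -0.0, -1.5]
contact_force: [0.2, -0.1, 0.6]
grip_width: 26.4
```

```bash
python3 look.py 10 scene;python3 zoom.py scene10 315 205 100 100 6; python3 - <<'E'
from h import *
from plant import *
jig=[583.975,12.387,.0683]
o=get_obs();p=o['tool_pos'];a=o['tcp_rot'][2];print(p,o['contact_force'])
for s in(-22,22):
  for z in (-14,16,36): print(s,z,((proj("scene",[p[0]+np.cos(a)*s-np.sin(a)*9.5,p[1]+np.sin(a)*s+np.cos(a)*9.5,p[2]+z])-[315,205])*6).round())
E
```

```text
[693.54844646  18.34744606  56.07388507] [ 0.5711841  -0.76449465 -0.21737291]
-22 -14 [[307. 517.]]
-22 16 [[313. 480.]]
-22 36 [[318. 455.]]
22 -14 [[229. 559.]]
22 16 [[234. 523.]]
22 36 [[237. 498.]]
```

View pics/scene10z.png

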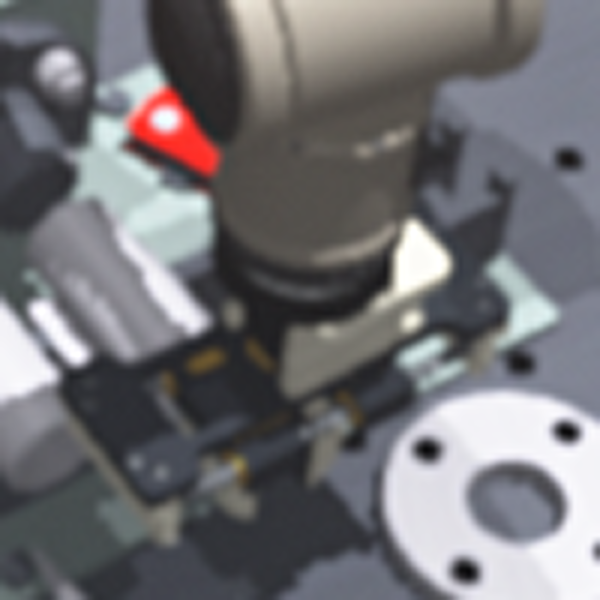

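Emit:
drive_tool([
  {"hand":0.43,"tx":0.04,"ty":0.1,"tz":0.05,"wx":0,"wy":0,"wz":0},
  {"hand":0.43,"tx":0,"ty":0.1,"tz":0,"wx":0,"wy":0,"wz":0},
  {"hand":0.43,"tx":0,"ty":0.1,"tz":0,"wx":0,"wy":0,"wz":0},
  {"hand":0.43,"tx":0,"ty":0.1,"tz":0,"wx":0,"wy":0,"wz":0},
  {"hand":0.43,"tx":0,"ty":0.05,"tz":0,"wx":0,"wy":0,"wz":0},
])

```text
time: 12.45
tool_pos: [674.3, 15.4, 53.3]
tcp_rot: [-3.141, -0.0, -1.502]
contact_force: [0.3, -0.4, 0.3]
grip_width: 26.1
```

```bash
python3 look.py 11 scene;python3 zoom.py scene11 295 205 100 100 6
```

```text
(no output)
```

View pics/scene11z.png

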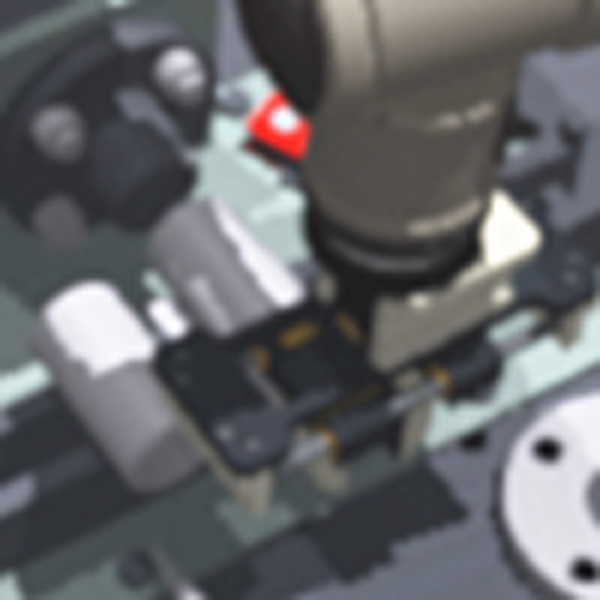

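```bash
python3 - <<'E'
from h import *
from plant import *
o=get_obs();p=o['tool_pos'];a=o['tcp_rot'][2];print(p,o['contact_force'])
im=cv2.imread("pics/scene11z.png")
for z,col in((53,(0,0,255)),(66,(0,255,255)),(82,(0,255,0)),(100,(255,0,0))):
  P=[]
  for s,t in((95,37.5),(95,-37.5),(-95,-37.5),(-95,37.5)):
    P.append([p[0]+np.cos(a)*s+np.sin(a)*t,p[1]+np.sin(a)*s-np.cos(a)*t,p[2]+z])
  cv2.polylines(im,[((proj("scene",P)-[295,205])*6+2.5).astype(int)],1,col)
cv2.imwrite("pics/o11.png",im)
E
```

```text
[674.14312504  15.35953504  53.24767878] [ 0.5923051   0.33259096 -0.06448057]
```

View pics/o11.png

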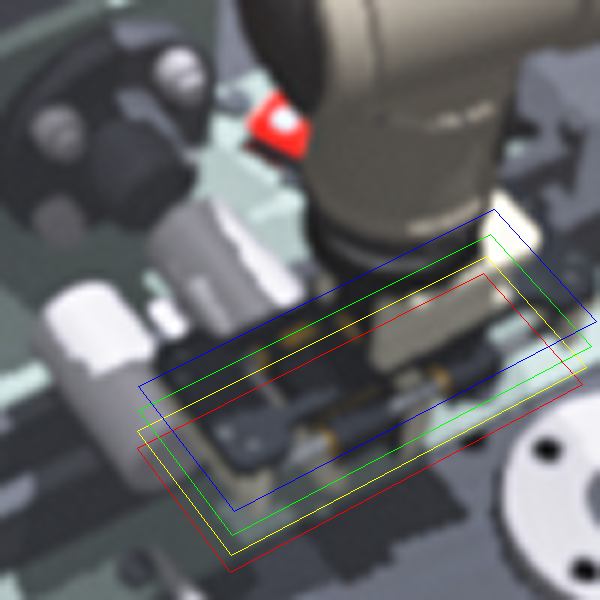

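Emit:
drive_tool([
  {"hand":0.43,"tx":0,"ty":-0.05,"tz":0.1,"wx":0,"wy":0,"wz":0},
  {"hand":0.43,"tx":0,"ty":0,"tz":0.1,"wx":0,"wy":0,"wz":0},
  {"hand":0.43,"tx":0,"ty":0.06,"tz":0,"wx":0,"wy":0,"wz":0},
  {"hand":0.43,"tx":0,"ty":0.06,"tz":0,"wx":0,"wy":0,"wz":0},
  {"hand":0.43,"tx":0,"ty":0.06,"tz":0,"wx":0,"wy":0,"wz":0},
  {"hand":0.43,"tx":0,"ty":0.06,"tz":0,"wx":0,"wy":0,"wz":0},
])

```text
time: 13.0
tool_pos: [667.9, 14.8, 45.0]
tcp_rot: [-3.14, -0.0, -1.502]
contact_force: [3.9, 0.3, -2.0]
grip_width: 26.3
```

Emit:
drive_tool([
  {"hand":0.43,"tx":0,"ty":0.06,"tz":0,"wx":0,"wy":0,"wz":0},
  {"hand":0.43,"tx":0,"ty":0.06,"tz":0,"wx":0,"wy":0,"wz":0},
])

```text
time: 13.17
tool_pos: [662.7, 14.5, 45.0]
tcp_rot: [-3.14, -0.0, -1.502]
contact_force: [4.3, -0.8, -0.9]
grip_width: 26.1
```

```bash
python3 look.py 12 scene;python3 zoom.py scene12 275 205 100 100 6
```

```text
(no output)
```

View pics/scene12z.png

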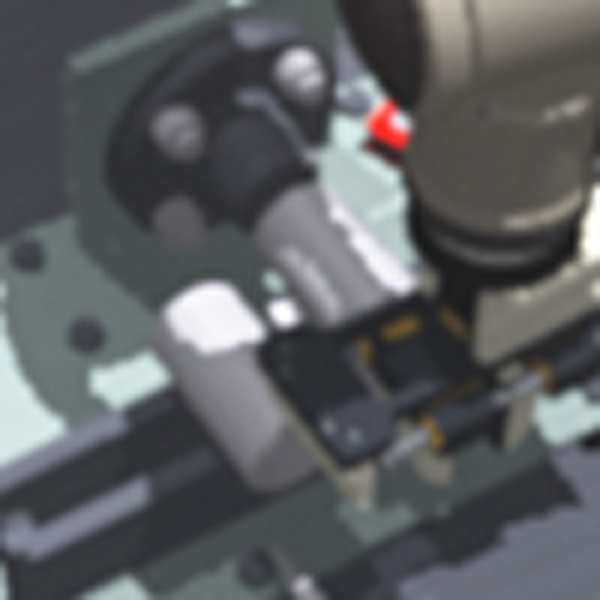

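Emit:
drive_tool([
  {"hand":0.43,"tx":0,"ty":0.05,"tz":0,"wx":0,"wy":0,"wz":0},
  {"hand":0.43,"tx":0,"ty":0.05,"tz":0,"wx":0,"wy":0,"wz":0},
  {"hand":0.43,"tx":0,"ty":0.05,"tz":0,"wx":0,"wy":0,"wz":0},
  {"hand":0.43,"tx":0,"ty":0.05,"tz":0,"wx":0,"wy":0,"wz":0},
])

```text
time: 13.55
tool_pos: [654.6, 13.9, 45.0]
tcp_rot: [-3.141, -0.0, -1.502]
contact_force: [5.2, 0.3, -0.8]
grip_width: 26.3
```

Emit:
drive_tool([
  {"hand":0.43,"tx":0,"ty":0.04,"tz":0,"wx":0,"wy":0,"wz":0},
  {"hand":0.43,"tx":0,"ty":0.04,"tz":0,"wx":0,"wy":0,"wz":0},
])

```text
time: 13.72
tool_pos: [651.3, 13.7, 44.9]
tcp_rot: [-3.141, -0.0, -1.501]
contact_force: [4.2, 0.3, -1.2]
grip_width: 26.2
```

Emit:
drive_tool([
  {"hand":0.43,"tx":0,"ty":0.03,"tz":0,"wx":0,"wy":0,"wz":0},
])

```text
time: 13.8
tool_pos: [650.1, 13.7, 44.9]
tcp_rot: [-3.141, -0.0, -1.502]
contact_force: [5.6, 0.4, -1.1]
grip_width: 26.1
```

```bash
python3 look.py 13 scene;python3 zoom.py scene13 275 195 100 100 6
```

```text
(no output)
```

View pics/scene13z.png

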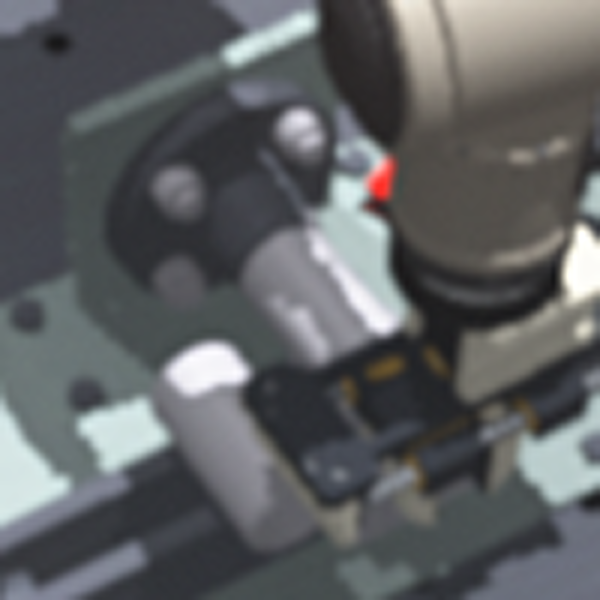

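Emit:
drive_tool([
  {"hand":0.43,"tx":0,"ty":0.025,"tz":0,"wx":0,"wy":0,"wz":0},
  {"hand":0.43,"tx":0,"ty":0.025,"tz":0,"wx":0,"wy":0,"wz":0},
])

```text
time: 14.02
tool_pos: [649.8, 13.6, 45.1]
tcp_rot: [-3.138, -0.0, -1.502]
contact_force: [11.6, 0.4, -3.6]
grip_width: 26.2
```

Emit:
drive_tool([
  {"hand":0.43,"tx":0,"ty":0.025,"tz":0,"wx":0,"wy":0,"wz":0},
])

```text
time: 14.1
tool_pos: [649.9, 13.6, 45.4]
tcp_rot: [-3.135, -0.0, -1.502]
contact_force: [15.8, 1.0, -5.7]
grip_width: 25.9
```

Emit:
drive_tool([
  {"hand":0.43,"tx":0,"ty":0.02,"tz":0,"wx":0,"wy":0,"wz":0},
])

```text
time: 14.18
tool_pos: [649.9, 13.5, 45.6]
tcp_rot: [-3.133, -0.001, -1.502]
contact_force: [17.0, 1.8, -4.6]
grip_width: 26.3
```

Movement has stalled at jig x ≈ 66 while the force climbed from 5 to 17 N, so the stub is butted. Backing away.

Emit:
drive_tool([
  {"hand":0.43,"tx":0,"ty":-0.05,"tz":0,"wx":0,"wy":0,"wz":0},
  {"hand":0.43,"tx":0,"ty":-0.1,"tz":0,"wx":0,"wy":0,"wz":0},
  {"hand":0.43,"tx":0,"ty":-0.3,"tz":0,"wx":0,"wy":0,"wz":0},
  {"hand":0.43,"tx":0,"ty":-0.6,"tz":0,"wx":0,"wy":0,"wz":0},
  {"hand":0.43,"tx":0,"ty":0,"tz":-0.8,"wx":0,"wy":0,"wz":0},
  {"hand":0.43,"tx":0,"ty":0,"tz":-0.9,"wx":0,"wy":0,"wz":0},
  {"hand":0.43,"tx":0,"ty":0,"tz":-0.9,"wx":0,"wy":0,"wz":0},
  {"hand":0.43,"tx":0,"ty":0,"tz":-0.9,"wx":0,"wy":0,"wz":0},
  {"hand":0.43,"tx":0,"ty":0,"tz":-0.9,"wx":0,"wy":0,"wz":0},
  {"hand":0.43,"tx":0.9,"ty":0,"tz":0,"wx":0,"wy":0,"wz":0},
  {"hand":0.43,"tx":0.9,"ty":0,"tz":0,"wx":0,"wy":0,"wz":0},
  {"hand":0.43,"tx":0.9,"ty":0,"tz":0,"wx":0,"wy":0,"wz":0},
  {"hand":0.43,"tx":0.9,"ty":0,"tz":0,"wx":0,"wy":0,"wz":0},
  {"hand":0.43,"tx":0.9,"ty":0.3,"tz":0,"wx":0,"wy":0,"wz":0},
  {"hand":0.43,"tx":0.9,"ty":0.3,"tz":0,"wx":0,"wy":0,"wz":0},
  {"hand":0.43,"tx":0.9,"ty":0.3,"tz":0,"wx":0,"wy":0,"wz":0},
  {"hand":0.43,"tx":0.9,"ty":0.3,"tz":0,"wx":0,"wy":0,"wz":0},
  {"hand":0.43,"tx":0,"ty":0,"tz":0,"wx":0,"wy":0,"wz":0},
])

```text
time: 15.68
tool_pos: [656.3, -281.5, 219.6]
tcp_rot: [3.137, -0.001, -1.509]
contact_force: [0.7, 1.2, -0.5]
grip_width: 26.4
```

```bash
python3 look.py 14 scene top
```

```text
(no output)
```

View pics/scenec14.png

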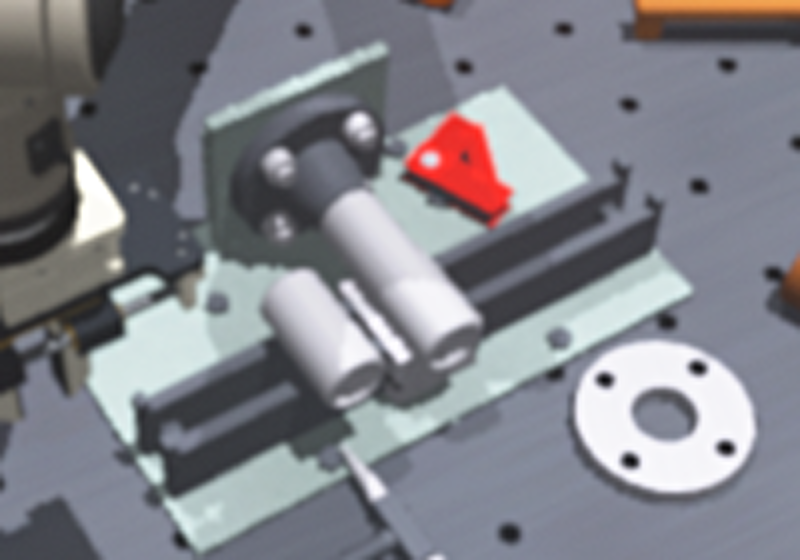

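View pics/topc14.png

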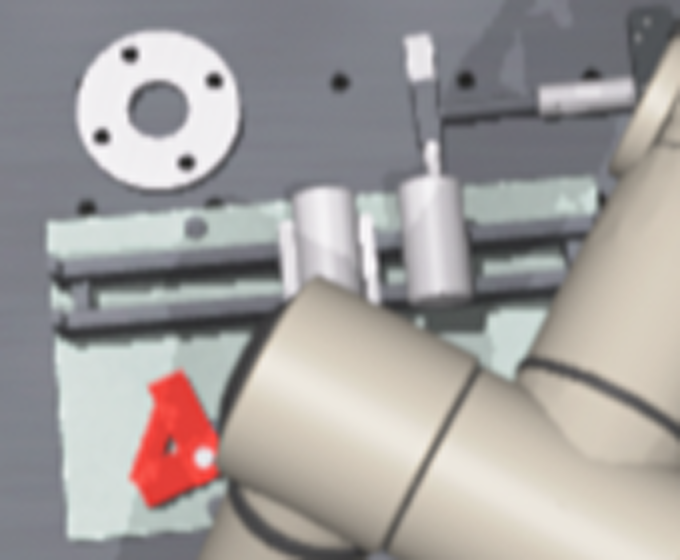

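View pics/scene14.png

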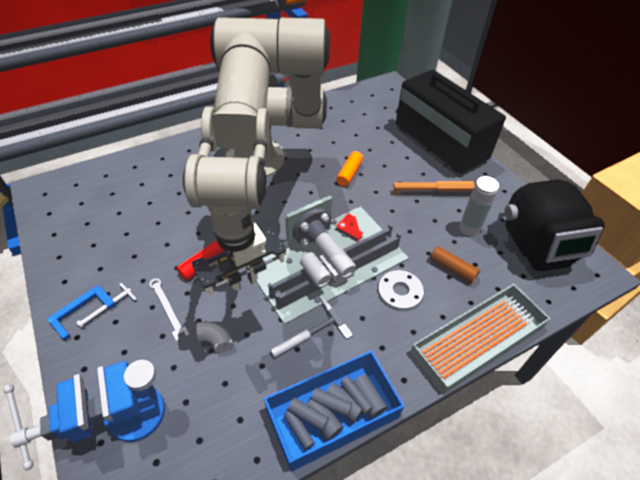

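```bash
python3 zoom.py scene14 300 205 70 75 8; python3 - <<'E'
from h import *
jig=[583.975,12.387,.0683]
P={"scene":[(322,222),(328,203),(345,191),(362,191),(478,318),(480,335),(465,358),(440,370),(427,362)]}
def f(v):
    w=jigw(jig,[(v[0],v[1],74)])[0]
    return (proj("scene",cyl([*w,jig[2]+v[2]],140))@DIR.T).max(0)-(px("scene",P["scene"])@DIR.T).max(0)
r=least_squares(f,[-10,0,0],x_scale=[10,10,.1]);print(r.x,np.sqrt((r.fun**2).mean()))
a=cv2.imread("pics/scene14z.png")
w=jigw(jig,[(-15,0,74)])[0]
cv2.polylines(a,[cv2.convexHull(((proj("scene",cyl([*w,jig[2]],140))-[300,205])*8+3.5).astype(np.int32))],1,(0,255,0))
cv2.imwrite("pics/o14.png",a)
E
```

```text
[-1.58179577e+01  2.27244811e+00 -4.99506801e-04] 0.710472578312114
```

View pics/o14.png

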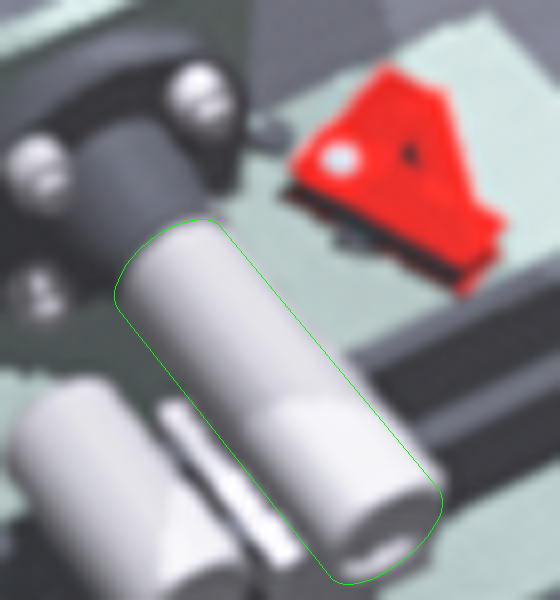

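The stub's measured middle is at jig x ≈ -15.8 mm (-15 when butted), in line with the V. Its end meets the neck at (125,260) in the crop with no gap visible. Handing in.

```bash
python3 -c "
from plant import *
print(get_obs()['time']);print(close_job())"
```

```text
15.7833
the job is handed in; nothing more can be done
None
```

I rolled the long stub along the +y skids with the fingers held apart until it dropped into the V. I then pushed its free end along the V until it butted against the flange neck, and handed the job in at 15.8 s.

**Last checks:**
- **Force:** the stub slid at about 4–6 N. At the end it stopped moving while the force rose to 17 N.
- **Position:** the scene picture puts the stub's middle at jig x ≈ -16 mm (nominal -15), with its yaw along the V and no gap visible at the neck.
- **Surroundings:** the short stub, magnetic square, spare flange and other bystanders look unmoved by eye. The gripper is clear of everything.

**What disagreed:**
- **Fingertip height:** in the pictures the fingertips stood about 30 mm higher than `tool_pos` and `tcp_to_tips` imply. My first rolling pass therefore went over the stub without moving it. I corrected the height from the images.
- **Measurement offsets:** my first fit put the stub axes 5–7 mm higher than the text says. The final fit puts the stub's axis 2 mm to one side of the V line, and it assumed the text's 74 mm axis height. In the last top view the arm hid the joint at the neck, so the final position check rests on the scene camera and the force.

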